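Let the T-handled stirrer swing down in the grip and hang it in its fork

ROBOT

A 6-joint arm with a two-finger parallel gripper is mounted at the origin on a cart in front of the work surface, level with it; the furniture and walls round the work are solid. World frame = base frame: x ahead of the robot, y to its left, z up, the work surface at z = 0. Lengths are in m, angles in degrees, forces in N, time in s.
With the tool pointing down it reaches from about 0.35 to 0.875 m from the base axis. Payload 15.5 kg.
Tool frame: the origin (TCP) lies midway between the tips of the shut fingers; the grasp point (between the pads) lies hold_point_z behind it (hold_point_z is the distance from the TCP to the grasp point, in m); z points along the fingers, x is the direction in which the jaws open and shut, and the axes are right-handed (so a half turn about z gives the same grasp; the last joint's range is limited). The gripper opens to 85 mm and grips with 20 to 120 N. Pads are 22 mm wide; open, the fingers measure 114 mm over their backs; the gripper's body (76 mm by 85 mm) begins 54 mm behind the grasp point. The pads swing forward as they close: fully open they stand 13 mm farther back than shut.
Start: joints at [-72.68, 28.281, 77.091, -0, 74.628, -5.472], TCP at [0.242, -0.576, 0.231] pointing down, gripper open.
Joint ranges: [-166.48, 166.48], [-47.26, 123.95], [12.59, 153.08], [-70.14, 250.14], [6.76, 159.57], [-176.63, 176.63]. Speed limits (degrees/s): [108.29, 108.29, 147.25, 172.46, 172.46, 172.46].

INTERFACE

Orientations are given as [roll, pitch, yaw] about the fixed x, y, z axes, in that order (R = Rz(yaw) Ry(pitch) Rx(roll)).
In Python, from cell import get_state, camera, job_done, hold_point_z gives the robot as it stands. The module is installed in compiled form; this text tells all that it offers.
- The arm moves only by the tool arm_command, never from a script. Its argument "series" is a list of rows, each a list of 3 entries, a list of its own where there are three numbers: the finger opening in m, from 0 to 0.0854, then the shift along the tool's x, y, z in m, then the turn, a rotation vector about the tool's x, y, z in degrees. In form: [[fingers, [x, y, z], [ax, ay, az]], ...]. A call has exactly 8 rows; each row shifts and turns the commanded pose from where the row before left it, along the tool's axes as they then stand; what a row does not reach is not made up. A row lasts 1/8 s, in which the tool goes at most 62.5 mm and 10.7 degrees, less where a joint would pass 70% of its speed; a pose out of reach is approached as far as the arm can. A call with a gripper value outside its range is refused whole. The fingers move at their own pace and stop on an object; "force" is the grip in N (left out, the last holds). Time passes only in rows, so rows that do not move let the fingers close, or fill a call up. It gives the time, the measured TCP pose, the force and the opening at its end, in the units of the state.
- get_state(): the state, without advancing time (a new reading comes with each control period).
- camera(name): name is "side" or "top"; returns a dict with "frame" (400x640x3 uint8, red, green, blue), "range_z" (400x640 float32, m along the optical axis (not along the pixel's ray), 0 where there is no reading), "fx", "fy", "cx", "cy" (pixels), "distortion" ([k1, k2, p1, p2, k3] as OpenCV has them; the pictures are not rectified), "rvec" (rotation vector, rad) and "tvec" (3), from world to camera coordinates, as OpenCV has them. Camera axes: x right, y down, z forward; pixel columns grow to the right and rows downward; lengths in m; the calibration is good to about 2 mm. A picture is of the moment at which its call begins.
- job_done(): hands the job in, once; it reports no verdict.
The state is a dict: "time_s": time; "joint_pos": joint angles; "joint_vel": joint speeds; "joint_torque": joint torques, N m; "eef_pos": TCP position; "tool_rot": TCP orientation; "contact_force": force on the tool from outside, world axes, zero at the start; "torque": the same for the moment, N m; "opening": finger opening in m.
Only numpy, scipy, OpenCV 4.12 (cv2) and the standard library are available. Lean on these libraries where they do the work, as an engineer would, in place of code of your own. Each camera call takes 0.05 s, during which the arm holds its last target. There are 200 camera calls.

TASK

Pick the T-handled stirrer off its cradle by the two ends of its blue crossbar and lift it clear while it still lies roughly level. Loosen the grip just enough for the blade to swing down until the stirrer hangs straight down from the fingers without falling, and close the grip again. Then hang it in the open fork of the stand, shaft between the prongs and crossbar resting on both, let go, and do not disturb the glassware and stopper around.

Things in the scene. Friction and masses are not known exactly. Their poses are not given: they have to be found in the camera images.
- t_stirrer: 120 g hand stirrer. Origin: centre of its blue crossbar, 56 mm long along y, 14 mm thick, with flat black tips 10 mm thick, 4 mm long. Steel shaft, 8 mm thick, from it along -x; x points up when it hangs. Lies level at first, bar axis 50 mm above the worktop. Pinched by both tips with 30 N or more it stays near level; at 3 to 5 N it turns about the bar and swings down, not slipping out.
- blade_tip (a point): end of the stirrer's flat steel blade, 150 mm from the crossbar's centre; the blade is 45 mm long, 24 mm wide (along the stirrer's y), 5 mm thick. The centre of mass lies about 80 mm from the bar.
- cradle: Fixed grey cradle, base 190 x 64 x 8 mm, origin at the underside's centre. The crossbar lies at x = +65 mm on a block only 30 mm wide (y), 43 mm high, so 13 mm of the bar is free at each end; the blade lies at x = -60 mm on a block 40 mm wide with side lips 53 mm high.
- stand: Fixed stand, base 110 x 60 x 10 mm. Origin: worktop level, straight below the fork's seat; z up. The fork is two aluminium prongs along x, 30 mm wide over both (y), 14 mm slot between them, open to -x. A post 18 x 30 mm stands behind, at x = 33 to 51 mm, 180 mm high.
- fork_seat (a point): Where the crossbar's axis ends up, lying along the stand's y: 182 mm above the stand's origin. Prong tops lie 7 mm lower. The seat is 31 mm long in x (-18 to +13 mm), between the bridge behind and lips at the prong fronts (-36 to -18 mm), both 5 mm higher than the prong tops. The blade is too wide for the slot: the shaft goes in from the open front, the bar above the lips.
- petri_dish: glass dish, 58 mm across and 14 mm high, bystander, origin at the underside's centre
- vial_black: small glass vial with black cap, 25 mm across, 58 mm high, bystander, origin at the underside's centre
- beaker_small: small glass beaker, 47 mm across, 56 mm high, bystander, origin at the underside's centre
- red_stopper: red-brown rubber stopper, 26 mm across and high, bystander, origin at the underside's centre
There are look-alikes about, which are no part of the job. There is more than one size of the t_stirrer; the job needs the larger.

How it is judged:
By the outcome, as a careful person would: the job done as asked, in the order asked, and still so for the second after the job is handed in, with the robot touching nothing.
It also fails if it takes over 48 s, if anything falls off the work surface, if the arm or the gripper's body presses on something with over 40 N, if the wrist force passes 120 N, or if a joint passes its speed limit or range.

## Working session

There is one attempt and no reset: what is moved stays moved. The work goes in short steps, Python scripts to look and compute and a tool call to move; the robot and the scene stay as the last step left them, time stands still between calls to the robot, and variables do not carry over. Pictures are saved under pics/ and viewed, about 8 in all and at most 12, crops included, and the job is handed in when it is done.

Besides the shell and the picture viewer there is one more tool, called after "Emit:" in YAML: its name, and indented under it one key for each argument. arm_command: Moves the arm, as the interface text tells. Its arguments: {"type":"object","properties":{"series":{"type":"array","items":{"type":"array"}},"force":{"type":"number"}},"required":["series"]}

```bash
mkdir -p pics; cat > h.py <<'E'
import numpy as np, cv2
from cell import get_state, camera, hold_point_z
def snap(name):
    c=camera(name); np.savez('%s.npz'%name,**c); return c
def load(name): return dict(np.load('%s.npz'%name))
def cal(c):
    K=np.array([[c['fx'],0,c['cx']],[0,c['fy'],c['cy']],[0,0,1]],float)
    R=cv2.Rodrigues(np.array(c['rvec'],float))[0]; return K,np.array(c['distortion'],float),R,np.array(c['tvec'],float).ravel()
def rays(c,uv):
    K,D,R,t=cal(c); n=cv2.undistortPoints(np.array(uv,float).reshape(-1,1,2),K,D)[:,0]
    d=np.c_[n,np.ones(len(n))]; return -R.T@t, d@R
def onz(c,uv,z):
    o,d=rays(c,uv); return o+d*((z-o[2])/d[:,2])[:,None]
def pts(c,uv):
    o,d=rays(c,uv); uv=np.array(uv).astype(int).reshape(-1,2); return o+d*c['range_z'][uv[:,1],uv[:,0]][:,None]
def proj(c,P):
    K,D,R,t=cal(c); return cv2.projectPoints(np.array(P,float).reshape(-1,1,3),np.array(c['rvec'],float),t,K,D)[0][:,0]
E
python3 - <<'E'
from h import *
print(hold_point_z,get_state())
for n in('top','side'):
    c=snap(n); cv2.imwrite(f'pics/{n}0.png',c['frame'][:,:,::-1]); K,D,R,t=cal(c); print(n,-R.T@t,R[2],c['fx'])
E
```

```text
0.0187 {'time_s': 0.0, 'joint_pos': array([-7.26793025e+01,  2.83129236e+01,  7.71272272e+01, -1.14083499e-03,
        7.46286813e+01, -5.47155416e+00]), 'joint_vel': array([-0.02230028, -0.04058707,  0.04971092,  0.05031361, -0.10396511,
        0.0187973 ]), 'joint_torque': array([-8.78417690e-03, -8.82159948e+01, -3.83869135e+01, -8.91849177e-04,
        1.04284522e-02, -5.73165221e-05]), 'eef_pos': array([ 0.2420102 , -0.57585121,  0.23072097]), 'tool_rot': array([-1.79994531e+02,  6.86232473e-02, -6.72074420e+01]), 'contact_force': array([-0.62116678,  0.58526977, -0.27557148]), 'torque': array([-0.00031932,  0.00934554, -0.05569941]), 'opening': 0.08540078387158591}
top [-0.34366692  0.33169655  1.25016346] [ 0.6231953   0.00128328 -0.78206519] 503.5393797218222
side [ 1.00973649 -0.01089634  1.2062112 ] [-0.39629936  0.29998102 -0.86773164] 491.0034711413738
```

View pics/top0.png

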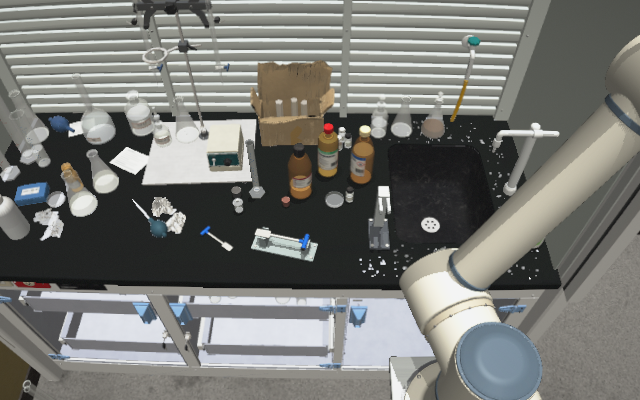

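View pics/side0.png

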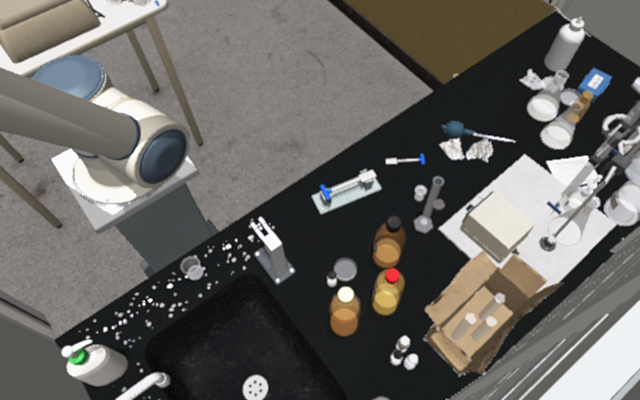

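Top view: the stirrer on its cradle has its bar at about (305,241) and its blade at (264,238). The smaller look-alike lies at (206,231)–(230,247), and a blue dropper or brush at (158,228). The stand is at (380,220), the petri dish at (334,199), the vial at (349,194), the stopper at (286,201) and the beaker near (193,268) in the side view. I choose the stirrer on the cradle and check it in a close crop.

```bash
python3 - <<'E'
from h import *
t=load('top');s=load('side')
def crop(c,x,y,w=80,h=60,k=5): return cv2.resize(c['frame'][y:y+h,x:x+w,::-1],None,fx=k,fy=k,interpolation=cv2.INTER_CUBIC)
cv2.imwrite('pics/crop1.png',np.vstack([np.hstack([crop(t,245,215),crop(t,340,190)]),np.hstack([crop(s,308,160),crop(s,230,220)])]))
for n,c in(('top',t),('side',s)):
    hsv=cv2.cvtColor(c['frame'],cv2.COLOR_RGB2HSV); m=cv2.inRange(hsv,(105,150,80),(125,255,255))
    N,L,S,C=cv2.connectedComponentsWithStats(m)
    for i in range(1,N):
        if S[i,4]>15:
            v,u=np.nonzero(L==i); P=pts(c,np.c_[u,v]); print(n,C[i],S[i],np.median(P,0).round(4),onz(c,[C[i]],.05).round(4))
E
```

```text
top [204.91836735 230.28571429] [200 226  10   9  49] [0.5339 0.692  0.0065] [[0.5034 0.6798 0.05  ]]
top [304.38961039 240.54545455] [299 234  11  15  77] [0.4685 0.3866 0.0556] [[0.4718 0.3867 0.05  ]]
side [421.88888889 158.53968254] [418 153   8  12  63] [0.532  0.6957 0.0086] [[0.5493 0.6705 0.05  ]]
side [325.11363636 191.35227273] [320 184  12  17  88] [0.4691 0.3869 0.0563] [[0.4644 0.39   0.05  ]]
```

View pics/crop1.png

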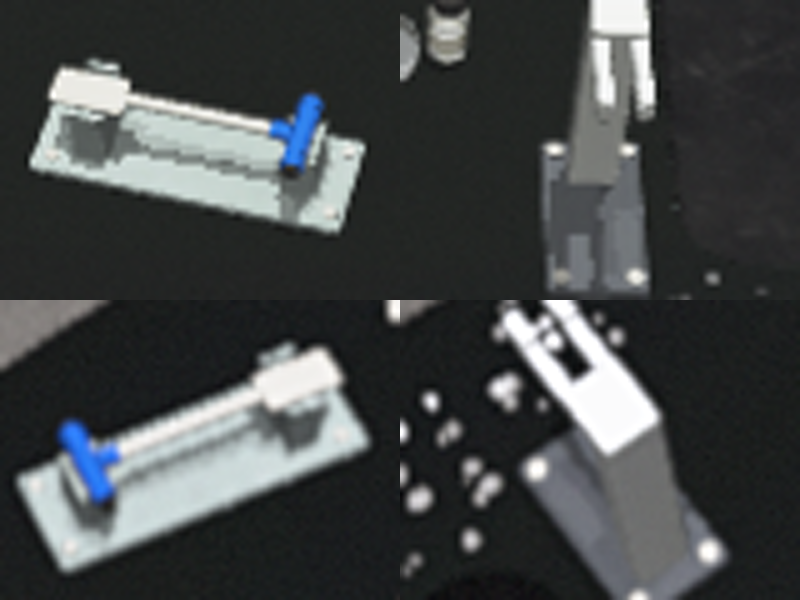

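```bash
python3 - <<'E'
from h import *
np.set_printoptions(precision=4,suppress=True)
V=[]
for n in('top','side'):
    c=load(n); v,u=np.mgrid[:400,:640]; P=pts(c,np.c_[u.ravel(),v.ravel()]).reshape(400,640,3); ok=c['range_z']>0
    hsv=cv2.cvtColor(c['frame'],cv2.COLOR_RGB2HSV)
    m=(cv2.inRange(hsv,(105,150,80),(125,255,255))>0)&ok&(np.linalg.norm(P[...,:2]-[.468,.388],axis=-1)<.05)
    vv,uu=np.nonzero(m); Q=onz(c,np.c_[uu,vv],.054); w,e=np.linalg.eigh(np.cov(Q[:,:2].T)); a=e[:,1]; pr=(Q[:,:2]-Q[:,:2].mean(0))@a
    print(n,'bar',Q.mean(0),'ang',np.degrees(np.arctan2(a[1],a[0]))%180,'len',np.ptp(pr))
    br=hsv[...,2]>170
    w_=(br&ok&(hsv[...,1]<60)&(P[...,2]>.035)&(P[...,2]<.075)&(np.linalg.norm(P[...,:2]-[.49,.47],axis=-1)<.12))
    q=P[w_]; print(' white z',np.percentile(q[:,2],[5,50,95]), len(q)); 
    vv,uu=np.nonzero(w_&(P[...,2]>.047)); Q2=onz(c,np.c_[uu,vv],.053)[:,:2]; w,e=np.linalg.eigh(np.cov(Q2.T)); print(' white mean',Q2.mean(0),'ang',np.degrees(np.arctan2(e[1,1],e[0,1]))%180, 'far',Q2[np.argmax(Q2[:,1])],'dist',np.ptp((Q2-Q.mean(0)[:2])@e[:,1]))
    # stand top
    f=ok&(P[...,2]>.165)&(P[...,2]<.20)&(P[...,0]>.3)&(P[...,0]<.75)&(np.abs(P[...,1]-.2)<.12)
    q=P[f]; vv,uu=np.nonzero(f); print(' fork',len(q),q.min(0),q.max(0),np.median(q,0)); 
    r=cv2.minAreaRect(onz(c,np.c_[uu,vv],.178)[:,:2].astype(np.float32)); print(' rect',r, 'pix',uu.min(),uu.max(),vv.min(),vv.max())
    np.save(n+'_fork.npy',np.c_[uu,vv,q]);
    # base
    f=ok&(np.abs(P[...,2]-.010)<.006)&(hsv[...,2]>60)&(hsv[...,2]<200)&(hsv[...,1]<90)&(np.linalg.norm(P[...,:2]-np.median(q,0)[:2],axis=-1)<.09)
    r=cv2.minAreaRect(P[f][:,:2].astype(np.float32)); print(' base',f.sum(),r)
E
```

```text
top bar [0.4687 0.3865 0.054 ] ang 165.09495126053704 len 0.04947857855789745
 white z [0.0442 0.0512 0.0558] 189
 white mean [0.4896 0.4849] ang 77.52989520711058 far [0.4941 0.5309] dist 0.1602576645485948
 fork 288 [0.4818 0.1511 0.165 ] [0.75   0.2304 0.2   ] [0.54   0.1712 0.1775]
 rect ((0.6242851614952087, 0.1864720582962036), (0.301559716463089, 0.04689430817961693), 10.918011665344238) pix 358 390 136 213
 base 502 ((0.529030442237854, 0.15571120381355286), (0.11173706501722336, 0.08184387534856796), 0.2571446895599365)
side bar [0.4664 0.3886 0.054 ] ang 166.5984066065092 len 0.0527249122599736
 white z [0.047  0.0536 0.0579] 245
 white mean [0.4916 0.4853] ang 76.46958868352786 far [0.4967 0.5338] dist 0.16102627020859936
 fork 409 [0.4843 0.1533 0.1655] [0.7497 0.2091 0.1869] [0.5432 0.1683 0.1796]
 rect ((0.6174739599227905, 0.17622488737106323), (0.2708311378955841, 0.03854783624410629), 4.9421067237854) pix 250 337 217 301
 base 509 ((0.522843599319458, 0.17106565833091736), (0.1323261559009552, 0.0916038379073143), 12.484199523925781)
```

```bash
python3 - <<'E'
from h import *
np.set_printoptions(precision=4,suppress=True)
for n in('top','side'):
    c=load(n); f=np.load(n+'_fork.npy'); f=f[(f[:,2]<.62)&(f[:,3]<.2)]
    v=c['frame'][f[:,1].astype(int),f[:,0].astype(int)].max(1); b=f[v>170]
    Q=onz(c,b[:,:2],.178)[:,:2]
    print(n,len(b),'rect',cv2.minAreaRect(Q.astype(np.float32)),'z',np.percentile(b[:,4],[5,50,95]))
    # white balls at base corners
    hsv=cv2.cvtColor(c['frame'],cv2.COLOR_RGB2HSV)
    N,L,S,C=cv2.connectedComponentsWithStats(cv2.inRange(hsv,(0,0,150),(180,70,255)))
    for i in range(1,N):
        p=onz(c,[C[i]],.010)[0]
        if S[i,4]<40 and .45<p[0]<.61 and .12<p[1]<.24: print('  screw',C[i],S[i,4],p)
    for i in np.arange(.47,.60,.01):
        s=Q[abs(Q[:,0]-i)<.005]
        if len(s): print('   x',round(i,3),'y',np.sort(s[:,1]))if n=='side' else None
E
```

```text
top 207 rect ((0.5281768441200256, 0.16710834205150604), (0.030800264328718185, 0.08862191438674927), 89.02395629882812) z [0.1699 0.1781 0.1822]
  screw [370.5 219.5] 8 [0.5797 0.188  0.01  ]
  screw [385.  219.5] 6 [0.5802 0.1433 0.01  ]
  screw [372.  244.5] 2 [0.4875 0.188  0.01  ]
  screw [386.6364 244.9091] 11 [0.4865 0.1446 0.01  ]
side 357 rect ((0.5276702642440796, 0.16853882372379303), (0.031746115535497665, 0.08877954632043839), 89.80599212646484) z [0.1743 0.1801 0.1839]
  screw [257.1579 253.1579] 19 [0.4833 0.148  0.01  ]
  screw [244. 253.] 5 [0.4614 0.121  0.01  ]
  screw [246.9167 257.    ] 12 [0.4757 0.1208 0.01  ]
  screw [291.1  269.95] 20 [0.5768 0.1906 0.01  ]
  screw [277.2105 280.    ] 19 [0.5768 0.1468 0.01  ]
   x 0.48 y [0.1569 0.1602 0.1805 0.1823]
   x 0.49 y [0.1541 0.1544 0.1555 0.1559 0.1563 0.1573 0.1577 0.1588 0.1592 0.1595
 0.1606 0.161  0.1614 0.1621 0.1624 0.176  0.1764 0.1775 0.1779 0.179
 0.1797 0.1808 0.1812 0.1816 0.1827 0.1831 0.1842 0.1845]
   x 0.5 y [0.1534 0.1538 0.1548 0.1552 0.1556 0.1567 0.157  0.1581 0.1585 0.1589
 0.1599 0.1603 0.160
[... 1607 characters left out ...]
0.1833 0.1836 0.184 ]
   x 0.56 y [0.1531 0.1535 0.1539 0.1549 0.1553 0.1557 0.1563 0.1567 0.1571 0.1581
 0.1585 0.1588 0.1595 0.1599 0.1603 0.1613 0.1617 0.1621 0.1631 0.1635
 0.1638 0.1645 0.1649 0.1653 0.1663 0.1667 0.1671 0.1677 0.1681 0.1685
 0.1695 0.1699 0.1703 0.1713 0.1717 0.1728 0.1731 0.1735 0.1746 0.1749
 0.1753 0.176  0.1764 0.1767 0.1778 0.1782 0.1785 0.1796 0.18   0.1811
 0.1814 0.1818 0.1829 0.1832 0.1836]
   x 0.57 y [0.1542 0.1546 0.156  0.1564 0.1574 0.1578 0.1592 0.1596 0.1606 0.161
 0.1624 0.1628 0.1642 0.1646 0.1656 0.166  0.1674 0.1678 0.1688 0.1692
 0.1706 0.171  0.1721 0.1724 0.1728 0.1739 0.1742 0.1757 0.176  0.1771
 0.1774 0.1789 0.1792 0.1803 0.1807 0.1821 0.1825]
```

```bash
cat >> h.py <<'E'
def tf(d,yaw,n=1):
    a=np.radians(yaw); c,s=np.cos(a),np.sin(a); X,Y,Z=np.array(d)/n
    return np.round([X*c+Y*s, X*s-Y*c, -Z],4)
E
python3 - <<'E'
from h import *
np.set_printoptions(precision=3,suppress=True)
H={}
for n in('top','side'):
    c=load(n); v,u=np.mgrid[:400,:640]; P=pts(c,np.c_[u.ravel(),v.ravel()]); P=P[(c['range_z'].ravel()>0)]
    k=(P[:,2]>.02)&(P[:,0]>.3)&(P[:,0]<.75)&(abs(P[:,1])<.65); P=P[k]
    g=np.zeros((9,26)); np.maximum.at(g,(((P[:,0]-.3)/.05).astype(int),((P[:,1]+.65)/.05).astype(int)),P[:,2]); print(n,'rows x .3.., cols y -.65..'); print((g*1000).astype(int))
c=load('side')
print('beaker?',onz(c,[[193,268]],.03),'vial',onz(c,[[332,279]],.05),'petri',onz(c,[[346,269]],.01))
a=-67.2
print(tf([.18,.376,.06],a,8),tf([.03,.4,0],a,8),tf([.018,.1875,0],a,4))
E
```

```text
top rows x .3.., cols y -.65..
[[  0   0   0   0   0 473 473   0   0 840 833   0   0   0   0   0   0   0
    0   0   0   0   0   0   0   0]
 [  0   0   0   0   0 497   0   0   0   0   0   0   0   0   0   0   0   0
    0   0   0   0   0   0   0   0]
 [  0   0   0   0   0 502 461   0   0   0   0   0  56  56   0   0   0   0
    0   0  60   0   0   0   0   0]
 [  0   0   0   0   0 271 287   0   0   0   0   0   0   0   0   0 182   0
    0   0  62  57  60  58   0   0]
 [  0   0   0   0   0  80  94   0   0   0   0   0   0   0   0   0 188   0
    0   0   0   0  54  57   0   0]
 [  0   0   0   0   0 686 702   0   0   0   0   0   0   0   0   0 184   0
    0   0   0   0   0   0   0   0]
 [  0   0   0   0   0 719 736   0   0   0   0   0   0   0   0   0   0   0
    0   0   0  28  31   0  57  56]
 [  0   0   0   0   0 720 727 297 293 292 242   0   0   0   0   0   0  59
   66   0 209 210  27 231 230  37]
 [  0   0   0   0   0 691 699 299   0   0   0   0   0   0   0   0 170 220
    0   0 207 208   0 226 228  89]]
side rows x .3.., cols y -.65..
[[  0   0   0   0   0 221 227   0   0   0 606   0   0  
[... 383 characters left out ...]
  0   0   0   0   0   0 350 211 201   0   0   0   0   0   0   0 185   0
    0   0   0   0  57  57   0   0]
 [  0   0   0   0   0   0 381   0   0   0   0   0   0   0   0   0 186   0
    0   0   0   0   0   0   0   0]
 [  0   0   0   0   0   0 383   0   0   0   0   0   0   0   0   0   0   0
   20   0   0   0   0   0  61  57]
 [  0   0   0   0   0   0   0   0 293 295   0   0   0   0   0   0   0  61
   62   0 210 211   0 234 233  37]
 [  0   0   0   0   0   0   0   0   0   0   0   0   0   0   0   0 169 215
    0   0 210 210   0   0  23  93]]
beaker? [[ 0.425 -0.005  0.03 ]] vial [[0.673 0.249 0.05 ]] petri [[0.663 0.304 0.01 ]]
[-0.035 -0.039 -0.007] [-0.045 -0.023 -0.   ] [-0.042 -0.022 -0.   ]
```

```bash
python3 - <<'E'
from h import *
np.set_printoptions(precision=3,suppress=True)
for n in('top','side'):
    c=load(n); v,u=np.mgrid[:400,:640]; P=pts(c,np.c_[u.ravel(),v.ravel()]); P=P[(c['range_z'].ravel()>0)]
    k=(P[:,2]>.02)&(P[:,0]>-.2)&(P[:,0]<.9)&(P[:,1]<-.25)&(P[:,1]>-1); P=P[k]
    print(n,'x | n ymin ymax zmin zmax of pts near y -.43..-.33 ; beyond')
    for x in np.arange(-.2,.9,.05):
        q=P[(P[:,0]>=x)&(P[:,0]<x+.05)]; w=q[(q[:,1]<-.33)&(q[:,1]>-.43)]; o=q[q[:,1]<-.43]
        print('%.2f'%x,len(w),*( [w.min(0)[1:],w.max(0)[1:]] if len(w) else []),'|',len(o),*([o.min(0)[1:],o.max(0)[1:]] if len(o) else []))
E
```

```text
top x | n ymin ymax zmin zmax of pts near y -.43..-.33 ; beyond
-0.20 0 | 0
-0.15 0 | 0
-0.10 0 | 0
-0.05 0 | 0
-0.00 0 | 0
0.05 0 | 0
0.10 0 | 0
0.15 0 | 0
0.20 0 | 0
0.25 1373 [-0.393  0.021] [-0.347  0.441] | 0
0.30 1741 [-0.355  0.02 ] [-0.344  0.474] | 0
0.35 1768 [-0.369  0.02 ] [-0.354  0.498] | 0
0.40 1773 [-0.367  0.02 ] [-0.343  0.503] | 0
0.45 495 [-0.353  0.02 ] [-0.345  0.288] | 0
0.50 44 [-0.352  0.02 ] [-0.344  0.095] | 0
0.55 94 [-0.352  0.458] [-0.344  0.703] | 0
0.60 1245 [-0.352  0.315] [-0.343  0.736] | 0
0.65 1844 [-0.355  0.172] [-0.331  0.728] | 0
0.70 1859 [-0.353  0.04 ] [-0.343  0.699] | 0
0.75 1693 [-0.354  0.021] [-0.342  0.669] | 0
0.80 1283 [-0.353  0.027] [-0.343  0.638] | 0
0.85 1196 [-0.354  0.02 ] [-0.343  0.609] | 0
side x | n ymin ymax zmin zmax of pts near y -.43..-.33 ; beyond
-0.20 0 | 0
-0.15 0 | 0
-0.10 0 | 0
-0.05 0 | 0
-0.00 0 | 0
0.05 0 | 0
0.10 0 | 0
0.15 0 | 0
0.20 0 | 0
0.25 45 [-0.351  0.021] [-0.347  0.196] | 0
0.30 960 [-0.366  0.021] [-0.344  0.227] | 0
0.35 396 [-0.363  0.022] [-0.353  0.235] | 0
0.40 839 [-0.35   0.023] [-0.344  0.291] | 0
0.45 1145 [-0.349  0.023] [-0.344  0.322] | 0
0.50 1525 [-0.349  0.02 ] [-0.344  0.35 ] | 0
0.55 1069 [-0.349  0.053] [-0.344  0.382] | 0
0.60 13 [-0.348  0.352] [-0.345  0.384] | 0
0.65 0 | 0
0.70 0 | 0
0.75 0 | 0
0.80 0 | 0
0.85 0 | 0
```

```bash
python3 - <<'E'
from h import *
t=load('top');s=load('side')
a=cv2.resize(t['frame'][20:300,400:640,::-1],None,fx=1.66,fy=1.66); b=cv2.resize(s['frame'][180:400,0:240,::-1],None,fx=1.66,fy=1.66)
b=cv2.copyMakeBorder(b,0,a.shape[0]-b.shape[0],0,0,cv2.BORDER_CONSTANT)
cv2.imwrite('pics/wall.png',np.hstack([a,b]))
E
```

```text
(no output)
```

View pics/wall.png

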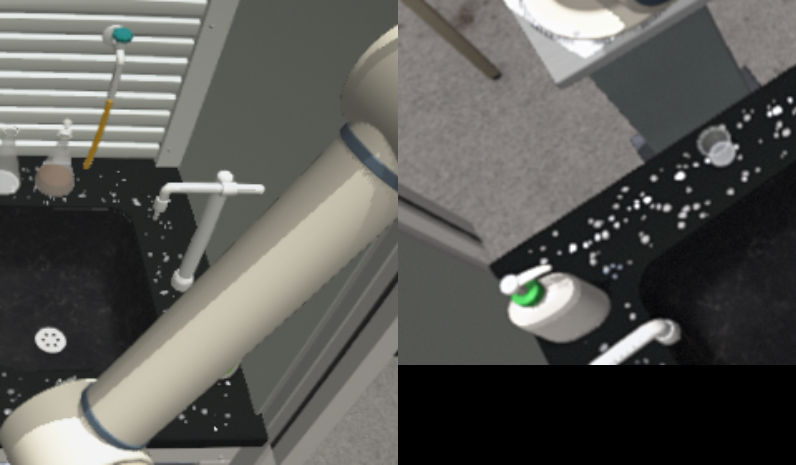

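```bash
python3 - <<'E'
from h import *
np.set_printoptions(precision=3,suppress=True)
for n in('top','side'):
    c=load(n); v,u=np.mgrid[:400,:640]; P=pts(c,np.c_[u.ravel(),v.ravel()]); ok=(c['range_z'].ravel()>0)&(P[:,1]<-.30)&(P[:,1]>-.7)&(P[:,0]>0)&(P[:,0]<.45)
    for z in (-.5,-.3,-.1,.02,.1,.2,.3,.4):
        q=P[ok&(P[:,2]>=z)&(P[:,2]<z+.1)]; print(n,z,len(q),*( [q[:,0].min(),q[np.argmin(q[:,0])],q[:,1].min()] if len(q) else []))
a=-67.2
for d in ([-.102,.176,.05],[.01,.07,0],[.10,.08,0],[.15,.25,0.0],[.04,.2,0],[.028,.1875,-.05]): print(d,tf(d,a))
E
```

```text
top -0.5 1 0.40903598174976263 [ 0.409 -0.367 -0.406] -0.3671198293196889
top -0.3 590 0.3444237456170287 [ 0.344 -0.395 -0.214] -0.4182651103490548
top -0.1 625 0.34341185390618423 [ 0.343 -0.368 -0.093] -0.4150958532095914
top 0.02 1173 0.2903767173887113 [ 0.29  -0.373  0.106] -0.39309589149416213
top 0.1 1355 0.2903767173887113 [ 0.29  -0.373  0.106] -0.3928424721768058
top 0.2 1588 0.29076783112823545 [ 0.291 -0.36   0.249] -0.3918754909966409
top 0.3 1737 0.29134648775753524 [ 0.291 -0.368  0.369] -0.39308559082368133
top 0.4 1043 0.2919283308319207 [ 0.292 -0.363  0.403] -0.36736626581948906
side -0.5 0
side -0.3 0
side -0.1 148 0.3535499979023262 [ 0.354 -0.362 -0.004] -0.36200195212112646
side 0.02 867 0.2949155411604786 [ 0.295 -0.349  0.094] -0.36589493025955605
side 0.1 1093 0.2939799699348603 [ 0.294 -0.35   0.164] -0.36589493025955605
side 0.2 480 0.3049990755025791 [ 0.305 -0.349  0.201] -0.3624524991031614
side 0.3 0
side 0.4 0
[-0.102, 0.176, 0.05] [-0.202  0.026 -0.05 ]
[0.01, 0.07, 0] [-0.061 -0.036 -0.   ]
[0.1, 0.08, 0] [-0.035 -0.123 -0.   ]
[0.15, 0.25, 0.0] [-0.172 -0.235 -0.   ]
[0.04, 0.2, 0] [-0.169 -0.114 -0.   ]
[0.028, 0.1875, -0.05] [-0.162 -0.099  0.05 ]
```

Emit:
arm_command:
  series:
    - [0.0854,[-0.0505,0.0065,-0.0125],[0,0,0]]
    - [0.0854,[-0.0505,0.0065,-0.0125],[0,0,0]]
    - [0.0854,[-0.0505,0.0065,-0.0125],[0,0,0]]
    - [0.0854,[-0.0505,0.0065,-0.0125],[0,0,0]]
    - [0.0854,[-0.0305,-0.018,0],[0,0,0]]
    - [0.0854,[-0.0305,-0.018,0],[0,0,0]]
    - [0.0854,[-0.0117,-0.041,0],[0,0,0]]
    - [0.0854,[-0.0117,-0.041,0],[0,0,0]]

```text
time_s: 1.1
eef_pos: [0.2165, -0.2756, 0.2814]
tool_rot: [-180.0, -0.0, -67.3]
contact_force: [0.5, -1.0, 0.6]
opening: 0.0855
```

Emit:
arm_command:
  series:
    - [0.0854,[-0.0262,-0.0394,0],[0,0,0]]
    - [0.0854,[-0.0262,-0.0394,0],[0,0,0]]
    - [0.0854,[-0.0262,-0.0394,0],[0,0,0]]
    - [0.0854,[-0.0262,-0.0394,0],[0,0,0]]
    - [0.0854,[-0.0262,-0.0394,0],[0,0,0]]
    - [0.0854,[-0.0262,-0.0394,0],[0,0,0]]
    - [0.0854,[-0.0262,-0.0394,0],[0,0,0]]
    - [0.0854,[-0.0422,-0.0285,0],[0,0,0]]

```text
time_s: 2.1
eef_pos: [0.4103, 0.0507, 0.2812]
tool_rot: [-180.0, -0.0, -67.2]
contact_force: [0.0, -1.2, 0.0]
opening: 0.0855
```

Emit:
arm_command:
  series:
    - [0.0854,[-0.0422,-0.0285,0],[0,0,0]]
    - [0.0854,[-0.0422,-0.0285,0],[0,0,0]]
    - [0.0854,[-0.0422,-0.0285,0],[0,0,0]]
    - [0.0854,[-0.0402,-0.0246,0],[0,0,0]]
    - [0.0854,[-0.0402,-0.0246,0],[0,0,0]]
    - [0.0854,[-0.0402,-0.0246,0],[0,0,0]]
    - [0.0854,[-0.0402,-0.0246,0],[0,0,0]]
    - [0.0854,[0,0,0],[0,0,-10.6]]

```text
time_s: 3.1
eef_pos: [0.4672, 0.3883, 0.2804]
tool_rot: [180.0, 0.0, -56.4]
contact_force: [-0.9, -0.7, -0.9]
opening: 0.0857
```

Emit:
arm_command:
  series:
    - [0.0854,[0,0,0],[0,0,-10.6]]
    - [0.0854,[0,0,0],[0,0,-10.6]]
    - [0.0854,[0,0,0],[0,0,-10.6]]
    - [0.0854,[0,0,0],[0,0,-10.6]]
    - [0.0854,[0,0,0.04],[0,0,0]]
    - [0.0854,[0,0,0.04],[0,0,0]]
    - [0.0854,[0,0,0.03],[0,0,0]]
    - [0.0854,[0,0,0],[0,0,0]]

```text
time_s: 4.1
eef_pos: [0.4661, 0.3847, 0.1692]
tool_rot: [179.8, 0.2, -14.2]
contact_force: [-0.5, -0.3, 0.8]
opening: 0.0856
```

```bash
python3 - <<'E'
from h import *
t=snap('top');s=snap('side')
print(get_state()['eef_pos'],get_state()['tool_rot'])
def crop(c,x,y,w=100,h=110,k=4): return cv2.resize(c['frame'][y:y+h,x:x+w,::-1],None,fx=k,fy=k,interpolation=cv2.INTER_CUBIC)
cv2.imwrite('pics/near.png',np.hstack([crop(t,250,165),crop(s,280,110)]))
E
```

```text
[0.46763272 0.38575779 0.17204685] [-1.79981099e+02 -1.46008286e-02 -1.42095630e+01]
```

View pics/near.png

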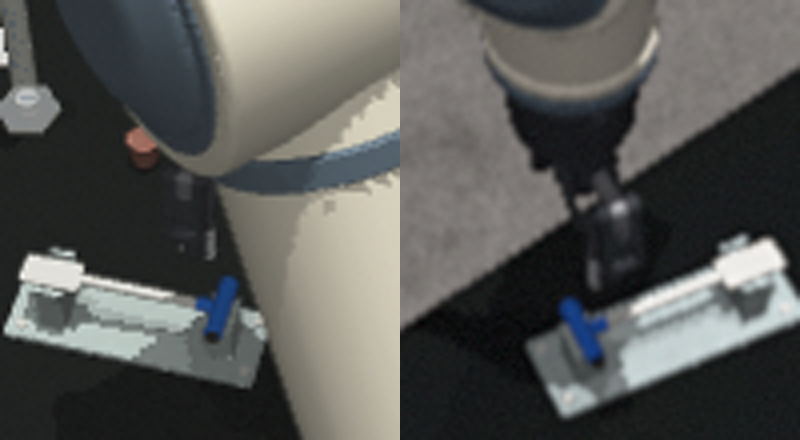

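The bar (top crop at about (219,308), i.e. pixel (305,242)) is unmoved and the open fingers stand above it. I descend and grip.

Emit:
arm_command:
  series:
    - [0.0854,[0,-0.0015,0.04],[0,0,0]]
    - [0.0854,[0,0,0.04],[0,0,0]]
    - [0.0854,[0,0,0.03],[0,0,0]]
    - [0.0854,[0,0,0.02],[0,0,0]]
    - [0.0854,[0,0,0.013],[0,0,0]]
    - [0.0854,[0,0,0],[0,0,0]]
    - [0.0854,[0,0,0],[0,0,0]]
    - [0.075,[0,0,0],[0,0,0]]
  force: 50

```text
time_s: 5.2
eef_pos: [0.4682, 0.3873, 0.0292]
tool_rot: [-179.9, -0.1, -14.2]
contact_force: [-0.1, -0.1, -0.2]
opening: 0.0753
```

Emit:
arm_command:
  series:
    - [0.066,[0,0,0],[0,0,0]]
    - [0.06,[0,0,0],[0,0,0]]
    - [0.05,[0,0,0],[0,0,0]]
    - [0.05,[0,0,0],[0,0,0]]
    - [0.04,[0,0,0],[0,0,0]]
    - [0.03,[0,0,0],[0,0,0]]
    - [0.03,[0,0,0],[0,0,0]]
    - [0.03,[0,0,0],[0,0,0]]
  force: 50

```text
time_s: 6.2
eef_pos: [0.4677, 0.3871, 0.0288]
tool_rot: [-180.0, -0.0, -14.2]
contact_force: [-2.3, -1.0, 8.4]
opening: 0.0541
```

Emit:
arm_command:
  series:
    - [0.03,[0,0,-0.01],[0,0,0]]
    - [0.03,[0,0,-0.015],[0,0,0]]
    - [0.03,[0,0,-0.02],[0,0,0]]
    - [0.03,[0,0,-0.025],[0,0,0]]
    - [0.03,[0,0,-0.03],[0,0,0]]
    - [0.03,[0,0,-0.03],[0,0,0]]
    - [0.03,[0,0,-0.03],[0,0,0]]
    - [0.03,[0,0,-0.02],[0,0,0]]
  force: 50

```text
time_s: 7.2
eef_pos: [0.4679, 0.3871, 0.2108]
tool_rot: [-179.9, -0.1, -14.2]
contact_force: [0.3, 0.2, -1.4]
opening: 0.0538
```

Emit:
arm_command:
  series:
    - [0.03,[0,0,-0.015],[0,0,0]]
    - [0.03,[0,0,-0.005],[0,0,0]]
    - [0.03,[0,0,-0.003],[0,0,0]]
    - [0.03,[0,0,0],[0,0,0]]
    - [0.03,[0,0,0],[0,0,0]]
    - [0.03,[0,0,0],[0,0,0]]
    - [0.03,[0,0,0],[0,0,0]]
    - [0.03,[0,0,0],[0,0,0]]
  force: 50

```text
time_s: 8.2
eef_pos: [0.4677, 0.387, 0.2312]
tool_rot: [180.0, 0.0, -14.2]
contact_force: [0.3, 0.1, -1.0]
opening: 0.0545
```

```bash
cat >> h.py <<'E'
def grey_pts(c,lo,hi,thr=120):
    v,u=np.mgrid[:400,:640]; P=pts(c,np.c_[u.ravel(),v.ravel()]); rgb=c['frame'].reshape(-1,3).astype(int)
    k=(c['range_z'].ravel()>0)&(P>lo).all(1)&(P<hi).all(1); return P[k],rgb[k],np.c_[u.ravel(),v.ravel()][k]
E
python3 - <<'E'
from h import *
np.set_printoptions(precision=4,suppress=True)
t=snap('top');s=snap('side'); st=get_state(); print(st['eef_pos'],st['contact_force'],st['torque'],st['opening'])
def crop(c,x,y,w=100,h=110,k=4): return cv2.resize(c['frame'][y:y+h,x:x+w,::-1],None,fx=k,fy=k,interpolation=cv2.INTER_CUBIC)
b=proj(t,[.468,.387,.254])[0]; print('bar px',b, proj(s,[.468,.387,.254])[0])
q=proj(s,[.468,.387,.254])[0]
cv2.imwrite('pics/lift.png',np.hstack([crop(t,int(b[0])-75,int(b[1])-55),crop(s,int(q[0])-25,int(q[1])-70)]))
for c in(t,s):
    P,rgb,uv=grey_pts(c,[.42,.33,.1],[.56,.56,.3]); w=(rgb.min(1)>120); print(w.sum(),P[w].min(0) if w.any() else'',P[w].max(0) if w.any() else '')
E
```

```text
[0.4677 0.387  0.2313] [-0.1052 -0.57   -1.0923] [-0.0783 -0.0011 -0.0075] 0.05418685265619492
bar px [302.3218 196.7423] [323.6943 149.4759]
162 [0.474  0.4367 0.2396] [0.5144 0.5326 0.2556]
227 [0.4772 0.4326 0.2415] [0.514  0.5359 0.2579]
```

View pics/lift.png

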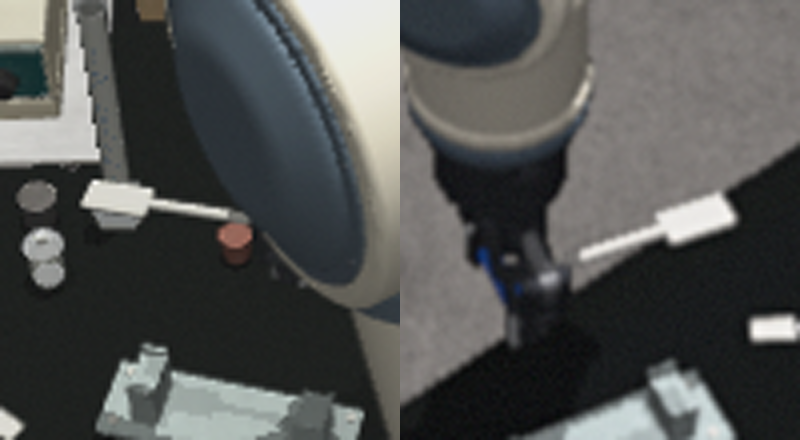

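The stirrer is level in the fingers at z≈0.25 (blade at (118,197) in the left crop), well clear of the cradle. Next I try a low grip force.

Emit:
arm_command:
  series:
    - [0.03,[0,0,0],[0,0,0]]
    - [0.03,[0,0,0],[0,0,0]]
    - [0.03,[0,0,0],[0,0,0]]
    - [0.03,[0,0,0],[0,0,0]]
    - [0.03,[0,0,0],[0,0,0]]
    - [0.03,[0,0,0],[0,0,0]]
    - [0.03,[0,0,0],[0,0,0]]
    - [0.03,[0,0,0],[0,0,0]]
  force: 20

```text
time_s: 9.3
eef_pos: [0.4677, 0.387, 0.2313]
tool_rot: [180.0, 0.0, -14.2]
contact_force: [0.7, -0.3, -1.4]
opening: 0.0544
```

```bash
cat > chk.py <<'E'
from h import *
np.set_printoptions(precision=4,suppress=True)
s=snap('side'); st=get_state(); print(st['time_s'],st['eef_pos'],st['contact_force'],st['torque'],st['opening'])
e=st['eef_pos']; P,rgb,uv=grey_pts(s,[e[0]-.06,e[1]-.06,.03],[e[0]+.16,e[1]+.16,.3]); w=(rgb.min(1)>120); print(w.sum(),P[w].min(0) if w.any() else'',P[w].max(0) if w.any() else '', np.median(P[w],0) if w.any() else '')
E
python3 chk.py
```

```text
9.35 [0.4677 0.387  0.2313] [ 0.5155  0.5572 -1.3352] [-0.061   0.0131  0.0051] 0.054048527220551916
308 [0.4757 0.4328 0.0435] [0.5176 0.5351 0.2568] [0.4935 0.5038 0.2467]
```

Emit:
arm_command:
  series:
    - [0.03,[0,0,0],[0,0,0]]
    - [0.03,[0,0,0],[0,0,0]]
    - [0.03,[0,0,0],[0,0,0]]
    - [0.03,[0,0,0],[0,0,0]]
    - [0.03,[0,0,0],[0,0,0]]
    - [0.03,[0,0,0],[0,0,0]]
    - [0.03,[0,0,0],[0,0,0]]
    - [0.03,[0,0,0],[0,0,0]]
  force: 4

```text
time_s: 10.35
eef_pos: [0.4677, 0.387, 0.2313]
tool_rot: [-180.0, -0.0, -14.2]
contact_force: [-0.1, -0.1, -1.1]
opening: 0.0542
```

```bash
python3 chk.py
```

```text
10.4 [0.4677 0.387  0.2312] [-1.0848 -1.3147 -1.6922] [-0.0754  0.0064 -0.0034] 0.05455098602235911
304 [0.4774 0.4341 0.0427] [0.5187 0.5331 0.2567] [0.4936 0.5032 0.2469]
```

Emit:
arm_command:
  series:
    - [0.048,[0,0,0],[0,0,0]]
    - [0.049,[0,0,0],[0,0,0]]
    - [0.05,[0,0,0],[0,0,0]]
    - [0.05,[0,0,0],[0,0,0]]
    - [0.051,[0,0,0],[0,0,0]]
    - [0.051,[0,0,0],[0,0,0]]
    - [0.052,[0,0,0],[0,0,0]]
    - [0.052,[0,0,0],[0,0,0]]
  force: 20

```text
time_s: 11.4
eef_pos: [0.4677, 0.387, 0.2313]
tool_rot: [-180.0, -0.0, -14.2]
contact_force: [-0.4, 0.1, -0.6]
opening: 0.0546
```

```bash
python3 chk.py
```

```text
11.45 [0.4677 0.387  0.2313] [ 0.545  -0.0941 -0.9783] [-0.0813  0.0147 -0.0136] 0.054204912767743405
307 [0.477  0.4334 0.0428] [0.5174 0.534  0.2566] [0.4933 0.5043 0.2466]
```

Emit:
arm_command:
  series:
    - [0.0522,[0,0,0],[0,0,0]]
    - [0.0524,[0,0,0],[0,0,0]]
    - [0.0526,[0,0,0],[0,0,0]]
    - [0.0528,[0,0,0],[0,0,0]]
    - [0.053,[0,0,0],[0,0,0]]
    - [0.053,[0,0,0],[0,0,0]]
    - [0.0532,[0,0,0],[0,0,0]]
    - [0.0532,[0,0,0],[0,0,0]]
  force: 20

```text
time_s: 12.45
eef_pos: [0.4677, 0.387, 0.2313]
tool_rot: [180.0, 0.0, -14.2]
contact_force: [0.3, 0.1, -1.6]
opening: 0.0544
```

```bash
python3 chk.py
```

```text
12.5 [0.4677 0.387  0.2313] [ 0.0608  0.1539 -1.0178] [-0.0598  0.028   0.0163] 0.054257120987286855
306 [0.4762 0.4334 0.0431] [0.5179 0.5332 0.2569] [0.4933 0.5034 0.2471]
```

Emit:
arm_command:
  series:
    - [0.0534,[0,0,0],[0,0,0]]
    - [0.0534,[0,0,0],[0,0,0]]
    - [0.0536,[0,0,0],[0,0,0]]
    - [0.0536,[0,0,0],[0,0,0]]
    - [0.0537,[0,0,0],[0,0,0]]
    - [0.0537,[0,0,0],[0,0,0]]
    - [0.0538,[0,0,0],[0,0,0]]
    - [0.0538,[0,0,0],[0,0,0]]
  force: 20

```text
time_s: 13.5
eef_pos: [0.4677, 0.387, 0.2313]
tool_rot: [-180.0, -0.0, -14.2]
contact_force: [-0.0, -0.1, -0.9]
opening: 0.0543
```

```bash
python3 chk.py
```

```text
13.55 [0.4677 0.387  0.2313] [ 0.1324 -0.0252 -1.237 ] [-0.0887  0.014  -0.0147] 0.054115129759553945
305 [0.4761 0.4322 0.044 ] [0.5185 0.5331 0.2576] [0.4938 0.5032 0.2471]
```

Emit:
arm_command:
  series:
    - [0.0539,[0,0,0],[0,0,0]]
    - [0.0539,[0,0,0],[0,0,0]]
    - [0.054,[0,0,0],[0,0,0]]
    - [0.054,[0,0,0],[0,0,0]]
    - [0.0541,[0,0,0],[0,0,0]]
    - [0.0541,[0,0,0],[0,0,0]]
    - [0.0541,[0,0,0],[0,0,0]]
    - [0.0541,[0,0,0],[0,0,0]]
  force: 20

```text
time_s: 14.55
eef_pos: [0.4677, 0.387, 0.2313]
tool_rot: [-180.0, 0.0, -14.2]
contact_force: [0.0, -0.4, -1.5]
opening: 0.054
```

```bash
python3 chk.py
```

```text
14.6 [0.4677 0.387  0.2313] [ 0.4507  0.5879 -1.1108] [-0.1586  0.0182  0.0166] 0.05433400238302241
309 [0.477  0.434  0.0434] [0.5178 0.534  0.257 ] [0.4938 0.5035 0.2473]
```

Emit:
arm_command:
  series:
    - [0.0542,[0,0,0],[0,0,0]]
    - [0.0542,[0,0,0],[0,0,0]]
    - [0.0543,[0,0,0],[0,0,0]]
    - [0.0543,[0,0,0],[0,0,0]]
    - [0.0543,[0,0,0],[0,0,0]]
    - [0.0544,[0,0,0],[0,0,0]]
    - [0.0544,[0,0,0],[0,0,0]]
    - [0.0544,[0,0,0],[0,0,0]]
  force: 20

```text
time_s: 15.6
eef_pos: [0.4677, 0.387, 0.2313]
tool_rot: [180.0, 0.0, -14.2]
contact_force: [-0.4, -0.1, -2.0]
opening: 0.0548
```

```bash
python3 chk.py
```

```text
15.65 [0.4677 0.387  0.2313] [ 0.1269  0.6967 -1.6535] [-0.0852 -0.0087  0.0026] 0.054522575007603706
307 [0.4772 0.4341 0.0436] [0.5185 0.5355 0.2577] [0.4934 0.504  0.2472]
```

Emit:
arm_command:
  series:
    - [0.0545,[0,0,0],[0,0,0]]
    - [0.0545,[0,0,0],[0,0,0]]
    - [0.0546,[0,0,0],[0,0,0]]
    - [0.0546,[0,0,0],[0,0,0]]
    - [0.0547,[0,0,0],[0,0,0]]
    - [0.0547,[0,0,0],[0,0,0]]
    - [0.0548,[0,0,0],[0,0,0]]
    - [0.0548,[0,0,0],[0,0,0]]
  force: 20

```text
time_s: 16.65
eef_pos: [0.4677, 0.387, 0.2313]
tool_rot: [-180.0, -0.0, -14.2]
contact_force: [-0.6, 1.0, -0.3]
opening: 0.0548
```

```bash
python3 chk.py
```

```text
16.7 [0.4677 0.387  0.2313] [-0.0264  0.9779 -1.3882] [-0.0959  0.0783 -0.0552] 0.05490186331156728
304 [0.4755 0.4326 0.0431] [0.5165 0.5343 0.2561] [0.494  0.5044 0.2477]
```

Emit:
arm_command:
  series:
    - [0.0549,[0,0,0],[0,0,0]]
    - [0.0549,[0,0,0],[0,0,0]]
    - [0.055,[0,0,0],[0,0,0]]
    - [0.055,[0,0,0],[0,0,0]]
    - [0.0551,[0,0,0],[0,0,0]]
    - [0.0551,[0,0,0],[0,0,0]]
    - [0.0552,[0,0,0],[0,0,0]]
    - [0.0552,[0,0,0],[0,0,0]]
  force: 20

```text
time_s: 17.7
eef_pos: [0.4677, 0.387, 0.2313]
tool_rot: [180.0, 0.0, -14.2]
contact_force: [-0.5, 0.2, -0.6]
opening: 0.0559
```

```bash
python3 chk.py
```

```text
17.75 [0.4677 0.387  0.2313] [ 0.228   1.0374 -1.6639] [-0.147   0.0146 -0.0123] 0.0551092990442656
302 [0.4777 0.4319 0.0435] [0.5185 0.5337 0.258 ] [0.4938 0.5044 0.2475]
```

Emit:
arm_command:
  series:
    - [0.0553,[0,0,0],[0,0,0]]
    - [0.0554,[0,0,0],[0,0,0]]
    - [0.0554,[0,0,0],[0,0,0]]
    - [0.0555,[0,0,0],[0,0,0]]
    - [0.0555,[0,0,0],[0,0,0]]
    - [0.0556,[0,0,0],[0,0,0]]
    - [0.0556,[0,0,0],[0,0,0]]
    - [0.0556,[0,0,0],[0,0,0]]
  force: 20

```text
time_s: 18.75
eef_pos: [0.4677, 0.387, 0.2313]
tool_rot: [-180.0, 0.0, -14.2]
contact_force: [0.2, 0.3, -1.8]
opening: 0.0554
```

```bash
python3 chk.py
```

```text
18.8 [0.4677 0.387  0.2313] [ 0.3081 -0.3538 -2.0131] [-0.0402  0.0062 -0.0326] 0.05567180515524618
103 [0.4767 0.4187 0.0428] [0.5174 0.5218 0.1557] [0.4936 0.5084 0.0496]
```

Emit:
arm_command:
  series:
    - [0.0556,[0,0,0],[0,0,0]]
    - [0.0556,[0,0,0],[0,0,0]]
    - [0.0556,[0,0,0],[0,0,0]]
    - [0.0556,[0,0,0],[0,0,0]]
    - [0.0556,[0,0,0],[0,0,0]]
    - [0.0556,[0,0,0],[0,0,0]]
    - [0.0556,[0,0,0],[0,0,0]]
    - [0.0556,[0,0,0],[0,0,0]]
  force: 20

```text
time_s: 19.8
eef_pos: [0.4677, 0.387, 0.2313]
tool_rot: [-180.0, 0.0, -14.2]
contact_force: [-1.1, -0.1, -1.4]
opening: 0.0554
```

```bash
cat > chk2.py <<'E'
from h import *
import sys
np.set_printoptions(precision=4,suppress=True)
s=snap('side');t=snap('top'); st=get_state(); e=st['eef_pos']; print(st['time_s'],e,st['tool_rot'],st['contact_force'],st['torque'],st['opening'])
for c in(t,s):
    P,rgb,uv=grey_pts(c,[e[0]-.06,e[1]-.06,e[2]-.14],[e[0]+.06,e[1]+.12,e[2]+.04]); w=rgb.min(1)>100
    for z in np.arange(e[2]-.14,e[2]+.0,.02):
        q=P[w&(P[:,2]>=z)&(P[:,2]<z+.02)]
        if len(q): print('%.3f'%z,len(q),q.mean(0))
def crop(c,k=4):
    b=proj(c,[e[0],e[1],e[2]-.05])[0].astype(int); x,y=max(b[0]-50,0),max(b[1]-55,0); return cv2.resize(c['frame'][y:y+110,x:x+100,::-1],(400,440),interpolation=cv2.INTER_CUBIC)
cv2.imwrite('pics/%s.png'%sys.argv[1],np.hstack([crop(t),crop(s)]))
E
python3 chk2.py swing
```

```text
19.9 [0.4677 0.387  0.2313] [179.9997   0.0009 -14.2054] [ 0.1706  0.4864 -0.8108] [-0.0257  0.0137 -0.1016] 0.0554903591789062
0.131 1 [0.4704 0.4206 0.1505]
0.151 1 [0.4653 0.4203 0.1528]
0.131 4 [0.4827 0.422  0.1465]
0.151 4 [0.4843 0.4173 0.1552]
```

View pics/swing.png

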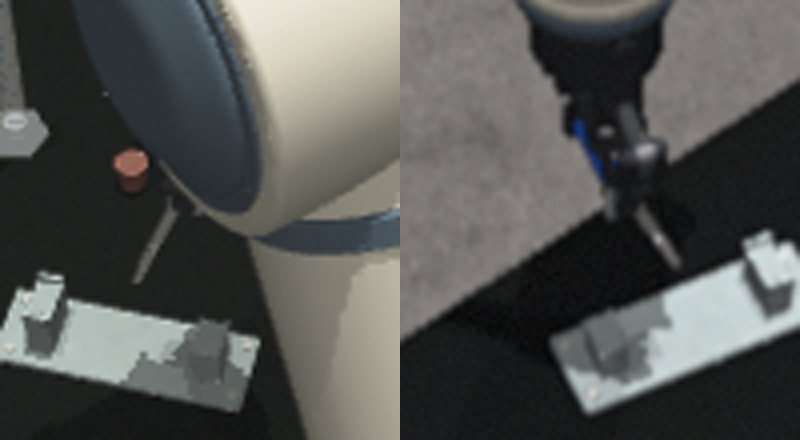

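```bash
cat > ang.py <<'E'
from h import *
np.set_printoptions(precision=4,suppress=True)
import sys
st=get_state(); e=st['eef_pos']; a=np.radians(st['tool_rot'][2]); xb=np.array([np.cos(a),np.sin(a)]); yb=np.array([-xb[1],xb[0]])
for n in('top','side'):
    c=load(n); P,rgb,uv=grey_pts(c,[e[0]-.06,e[1]-.12,.065],[e[0]+.06,e[1]+.12,e[2]-.004])
    d=P[:,:2]-e[:2]; k=(abs(d@xb)<.018); P,d=P[k],d[k]; v=d@yb
    for z in np.arange(.06,e[2],.015):
        m=(P[:,2]>=z)&(P[:,2]<z+.015)
        if m.sum()>1: print(n,'z %.3f n %d along-bar %.4f perp %.4f'%(z,m.sum(),(d[m]@xb).mean(),v[m].mean()))
E
python3 ang.py
```

```text
top z 0.105 n 5 along-bar -0.0082 perp 0.0445
top z 0.120 n 9 along-bar -0.0071 perp 0.0399
top z 0.135 n 8 along-bar -0.0089 perp 0.0351
top z 0.150 n 16 along-bar -0.0048 perp 0.0295
top z 0.165 n 9 along-bar -0.0033 perp 0.0242
top z 0.180 n 9 along-bar -0.0024 perp 0.0208
side z 0.105 n 6 along-bar 0.0019 perp 0.0477
side z 0.120 n 7 along-bar 0.0063 perp 0.0436
side z 0.135 n 8 along-bar 0.0051 perp 0.0387
side z 0.150 n 13 along-bar 0.0038 perp 0.0332
side z 0.165 n 10 along-bar 0.0004 perp 0.0278
side z 0.180 n 3 along-bar 0.0000 perp 0.0260
```

Emit:
arm_command:
  series:
    - [0.0557,[0,0,0],[0,0,0]]
    - [0.0557,[0,0,0],[0,0,0]]
    - [0.0557,[0,0,0],[0,0,0]]
    - [0.0557,[0,0,0],[0,0,0]]
    - [0.0557,[0,0,0],[0,0,0]]
    - [0.0557,[0,0,0],[0,0,0]]
    - [0.0557,[0,0,0],[0,0,0]]
    - [0.0557,[0,0,0],[0,0,0]]
  force: 20

```text
time_s: 20.9
eef_pos: [0.4677, 0.387, 0.2313]
tool_rot: [-180.0, -0.0, -14.2]
contact_force: [-0.1, 0.5, -0.4]
opening: 0.0558
```

```bash
python3 chk2.py swing2 | head -1;  python3 ang.py
```

```text
21.0 [0.4677 0.387  0.2313] [179.9975   0.0012 -14.206 ] [ 0.5717  0.8138 -0.8676] [-0.0262 -0.0486  0.0526] 0.055717870580277544
top z 0.105 n 4 along-bar -0.0079 perp 0.0443
top z 0.120 n 7 along-bar -0.0095 perp 0.0406
top z 0.135 n 10 along-bar -0.0102 perp 0.0350
top z 0.150 n 16 along-bar -0.0036 perp 0.0299
top z 0.165 n 8 along-bar -0.0027 perp 0.0243
top z 0.180 n 9 along-bar -0.0027 perp 0.0207
side z 0.105 n 4 along-bar 0.0048 perp 0.0470
side z 0.120 n 8 along-bar 0.0051 perp 0.0446
side z 0.135 n 8 along-bar 0.0078 perp 0.0378
side z 0.150 n 12 along-bar 0.0035 perp 0.0332
side z 0.165 n 10 along-bar 0.0003 perp 0.0287
side z 0.180 n 4 along-bar 0.0024 perp 0.0245
```

Emit:
arm_command:
  series:
    - [0.0558,[0,0,0],[0,0,0]]
    - [0.0558,[0,-0.006,0],[0,0,0]]
    - [0.0558,[0,0.006,0],[0,0,0]]
    - [0.0558,[0,-0.006,0],[0,0,0]]
    - [0.0558,[0,0.006,0],[0,0,0]]
    - [0.0558,[0,0,0],[0,0,0]]
    - [0.0558,[0,0,0],[0,0,0]]
    - [0.0558,[0,0,0],[0,0,0]]
  force: 20

```text
time_s: 22.0
eef_pos: [0.4677, 0.387, 0.2313]
tool_rot: [-180.0, -0.0, -14.2]
contact_force: [0.1, -0.2, -2.1]
opening: 0.0556
```

```bash
python3 chk2.py swing3 | head -1;  python3 ang.py
```

```text
22.1 [0.4677 0.387  0.2313] [179.9999  -0.0022 -14.2074] [-0.1886 -0.4844 -1.5836] [ 0.0164 -0.0221  0.0098] 0.05602053832630556
top z 0.105 n 13 along-bar -0.0075 perp 0.0042
top z 0.120 n 10 along-bar -0.0064 perp 0.0034
top z 0.135 n 14 along-bar -0.0074 perp 0.0028
top z 0.150 n 8 along-bar -0.0033 perp 0.0026
top z 0.165 n 12 along-bar -0.0028 perp 0.0026
top z 0.180 n 7 along-bar -0.0013 perp 0.0008
side z 0.105 n 11 along-bar 0.0032 perp 0.0087
side z 0.120 n 12 along-bar 0.0020 perp 0.0071
side z 0.135 n 17 along-bar 0.0037 perp 0.0072
side z 0.150 n 10 along-bar 0.0005 perp 0.0047
side z 0.165 n 9 along-bar 0.0003 perp 0.0053
side z 0.180 n 8 along-bar 0.0000 perp 0.0030
side z 0.195 n 3 along-bar -0.0005 perp 0.0001
side z 0.210 n 5 along-bar -0.0005 perp -0.0011
```

Emit:
arm_command:
  series:
    - [0.03,[0,0,0],[0,0,0]]
    - [0.03,[0,0,0],[0,0,0]]
    - [0.03,[0,0,0],[0,0,0]]
    - [0.03,[0.0014,0.018,0],[0,0,0]]
    - [0.03,[0.0025,0.0325,0],[0,0,0]]
    - [0.03,[0.0033,0.044,0],[0,0,0]]
    - [0.03,[0.0033,0.044,0],[0,0,0]]
    - [0.03,[0.0033,0.044,0],[0,0,0]]
  force: 50

```text
time_s: 23.1
eef_pos: [0.4354, 0.2047, 0.2313]
tool_rot: [180.0, -0.0, -14.2]
contact_force: [0.7, -0.7, -0.8]
opening: 0.0542
```

Emit:
arm_command:
  series:
    - [0.03,[0.0021,0.0281,0],[0,0,0]]
    - [0.03,[0.001,0.011,0],[0,0,0]]
    - [0.03,[0,0,0],[0,0,6]]
    - [0.03,[0,0,0],[0,0,10.6]]
    - [0.03,[0,0,0],[0,0,10.6]]
    - [0.03,[0,0,0],[0,0,10.6]]
    - [0.03,[0,0,0],[0,0,10.6]]
    - [0.03,[0,0,0],[0,0,10.6]]
  force: 50

```text
time_s: 24.1
eef_pos: [0.4297, 0.1683, 0.2313]
tool_rot: [-180.0, 0.0, -73.5]
contact_force: [0.3, -0.4, -2.1]
opening: 0.0543
```

Emit:
arm_command:
  series:
    - [0.03,[0,0,0],[0,0,10.6]]
    - [0.03,[0,0,0],[0,0,6.2]]
    - [0.03,[0,0,0],[0,0,0]]
    - [0.03,[0,0,0.01],[0,0,0]]
    - [0.03,[0,0,0.015],[0,0,0]]
    - [0.03,[0,0,0.015],[0,0,0]]
    - [0.03,[0,0,0.01],[0,0,0]]
    - [0.03,[0,0,0],[0,0,0]]
  force: 50

```text
time_s: 25.1
eef_pos: [0.4293, 0.1679, 0.1806]
tool_rot: [179.9, -0.0, -90.0]
contact_force: [0.5, -0.1, -0.9]
opening: 0.054
```

```bash
python3 chk2.py front | head -1;  sed -i 's/,.065\]/,.03]/; s/arange(.06/arange(.03/' ang.py; python3 ang.py; python3 - <<'E'
from h import *
for n in('top','side'):
    c=load(n); e=get_state()['eef_pos']; P,rgb,uv=grey_pts(c,[e[0]-.05,e[1]-.05,.15],[e[0]+.05,e[1]+.05,.24]); m=(rgb[:,2]>rgb[:,0]*1.8)&(rgb[:,2]>50); print(n,m.sum(),np.percentile(P[m],[5,50,95],axis=0).round(4).tolist() if m.any() else '')
    P,rgb,uv=grey_pts(c,[.475,.14,.165],[.60,.20,.195]); m=rgb.min(1)>150; print(' fork',m.sum(),P[m].min(0),P[m].max(0))
E
```

```text
25.2 [0.4299 0.1681 0.1814] [-179.989     0.002   -89.9793] [-0.4515  0.6488 -1.0126] [-0.0035 -0.0103 -0.0529] 0.05399614690951726
side z 0.045 n 7 along-bar 0.0044 perp 0.0068
side z 0.060 n 13 along-bar 0.0041 perp 0.0076
side z 0.075 n 23 along-bar 0.0011 perp 0.0060
side z 0.090 n 25 along-bar -0.0015 perp 0.0046
side z 0.105 n 9 along-bar -0.0015 perp 0.0055
side z 0.120 n 12 along-bar -0.0005 perp 0.0045
side z 0.135 n 9 along-bar -0.0003 perp 0.0030
side z 0.150 n 11 along-bar -0.0011 perp 0.0025
side z 0.165 n 14 along-bar 0.0015 perp 0.0134
top 0 Traceback (most recent call last):
  File "<stdin>", line 4, in <module>
    return umr_minimum(a, axis, None, out, keepdims, initial, where)
ValueError: zero-size array to reduction operation minimum which has no identity
```

View pics/front.png

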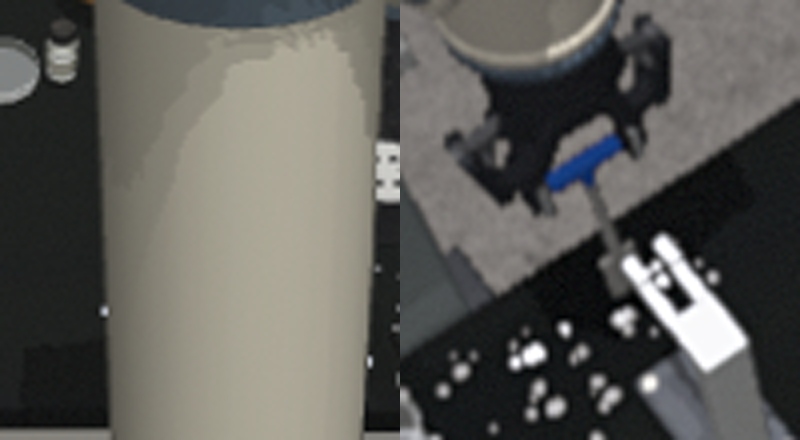

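The side view shows the stirrer hanging vertically in front of the fork, with its bar at about (585,165) and the prong fronts at about (645,250). I compare the shaft with the slot in this same view.

```bash
python3 - <<'E'
from h import *
np.set_printoptions(precision=4,suppress=True)
c=load('side'); P,rgb,uv=grey_pts(c,[.38,.12,.17],[.475,.22,.24]); m=(rgb[:,2]>rgb[:,0]*1.8)&(rgb[:,2]>50)
Q=onz(c,uv[m],.205); print('bar',m.sum(),np.percentile(P[m],[5,50,95],axis=0),'onz mean',Q.mean(0),np.ptp(Q[:,1]))
P,rgb,uv=grey_pts(c,[.40,.15,.11],[.46,.185,.17]); d=P
for z in np.arange(.11,.17,.015):
    k=(P[:,2]>=z)&(P[:,2]<z+.015); print('shaft z %.3f'%z,k.sum(),P[k].mean(0))
P,rgb,uv=grey_pts(c,[.48,.14,.165],[.60,.20,.195]); m=rgb.min(1)>150; r=cv2.minAreaRect(P[m][:,:2].astype(np.float32)); print('fork',r)
q=P[m]; f=q[(q[:,0]>.485)&(q[:,0]<.525)]; y=np.sort(f[:,1]); g=np.diff(y); i=np.argmax(g); print('prong y',y[0],y[i],y[i+1],y[-1],'slot c',(y[i]+y[i+1])/2)
E
```

```text
bar 112 [[0.4247 0.1467 0.1942]
 [0.4304 0.1681 0.206 ]
 [0.434  0.1905 0.2103]] onz mean [0.4297 0.1686 0.205 ] 0.04967640445810301
shaft z 0.110 12 [0.4353 0.1694 0.117 ]
shaft z 0.125 11 [0.4332 0.1684 0.1326]
shaft z 0.140 12 [0.4325 0.1691 0.1492]
shaft z 0.155 10 [0.4321 0.1689 0.1637]
shaft z 0.170 0 [nan nan nan]
fork ((0.5278991460800171, 0.16858051717281342), (0.0309295617043972, 0.08766667544841766), 89.65499877929688)
prong y 0.15375799012120975 0.16161945865380498 0.17551754374665374 0.18327024219494312 slot c 0.16856850120022937<stdin>:7: RuntimeWarning: Mean of empty slice.
  ret = um.true_divide(
```

Emit:
arm_command:
  series:
    - [0.03,[0,-0.01,0],[0,0,0]]
    - [0.03,[0,-0.015,0],[0,0,0]]
    - [0.03,[0,-0.018,0],[0,0,0]]
    - [0.03,[0,-0.018,0],[0,0,0]]
    - [0.03,[0,-0.015,0],[0,0,0]]
    - [0.03,[0,-0.01,0],[0,0,0]]
    - [0.03,[0,-0.003,0],[0,0,0]]
    - [0.03,[0,0,0],[0,0,0]]
  force: 50

```text
time_s: 26.2
eef_pos: [0.5185, 0.168, 0.1812]
tool_rot: [180.0, -0.0, -90.0]
contact_force: [0.5, 0.7, -0.1]
opening: 0.0542
```

Emit:
arm_command:
  series:
    - [0.03,[0,0,0.006],[0,0,0]]
    - [0.03,[0,0,0.006],[0,0,0]]
    - [0.03,[0,0,0.003],[0,0,0]]
    - [0.03,[0,0,0.002],[0,0,0]]
    - [0.03,[0,0,0],[0,0,0]]
    - [0.03,[0,0,0],[0,0,0]]
    - [0.03,[0,0,0],[0,0,0]]
    - [0.03,[0,0,0],[0,0,0]]
  force: 50

```text
time_s: 27.2
eef_pos: [0.5188, 0.168, 0.1644]
tool_rot: [-180.0, 0.0, -90.0]
contact_force: [-0.4, -0.5, -1.5]
opening: 0.0543
```

```bash
python3 chk2.py seat | head -1; python3 - <<'E'
from h import *
np.set_printoptions(precision=4,suppress=True)
c=load('side'); P,rgb,uv=grey_pts(c,[.47,.12,.165],[.56,.22,.22]); m=(rgb[:,2]>rgb[:,0]*1.8)&(rgb[:,2]>50)
print('bar',m.sum(),np.percentile(P[m],[5,50,95],axis=0),onz(c,uv[m],.188).mean(0))
E
```

```text
27.3 [0.5187 0.168  0.1643] [-179.9961   -0.0009  -90.0079] [ 0.1095 -0.4976 -1.2346] [-0.0634 -0.0024  0.0256] 0.05417381088883898
bar 125 [[0.5128 0.1482 0.1776]
 [0.5194 0.1693 0.1904]
 [0.5231 0.1917 0.1938]] [0.5182 0.1702 0.188 ]
```

View pics/seat.png

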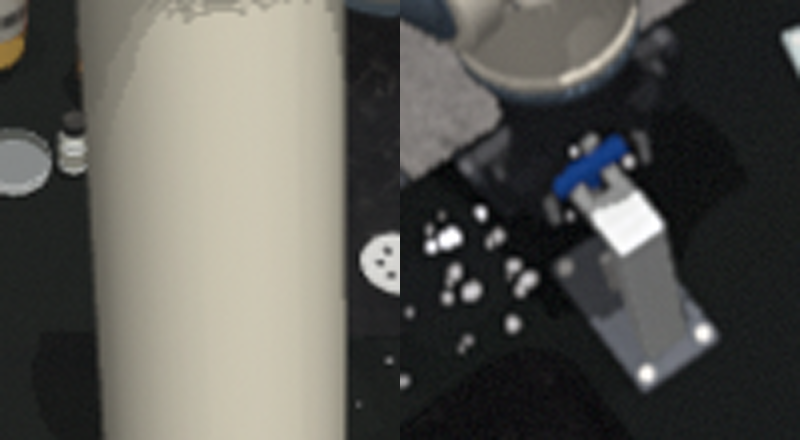

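The bar, at about (592,167) in the right crop, is between the lips and the bridge and about 3 mm above the prongs. I lower it to contact.

Emit:
arm_command:
  series:
    - [0.03,[0,0,0.001],[0,0,0]]
    - [0.03,[0,0,0.001],[0,0,0]]
    - [0.03,[0,0,0.0005],[0,0,0]]
    - [0.03,[0,0,0.0005],[0,0,0]]
    - [0.03,[0,0,0],[0,0,0]]
    - [0.03,[0,0,0],[0,0,0]]
    - [0.03,[0,0,0],[0,0,0]]
    - [0.03,[0,0,0],[0,0,0]]
  force: 50

```text
time_s: 28.3
eef_pos: [0.5188, 0.168, 0.1619]
tool_rot: [-180.0, 0.0, -90.0]
contact_force: [-3.2, -1.1, 11.4]
opening: 0.0542
```

Emit:
arm_command:
  series:
    - [0.05,[0,0,-0.0005],[0,0,0]]
    - [0.054,[0,0,0],[0,0,0]]
    - [0.0552,[0,0,0],[0,0,0]]
    - [0.0558,[0,0,0],[0,0,0]]
    - [0.0565,[0,0,0],[0,0,0]]
    - [0.058,[0,0,0],[0,0,0]]
    - [0.062,[0,0,0],[0,0,0]]
    - [0.07,[0,0,0],[0,0,0]]
  force: 20

```text
time_s: 29.3
eef_pos: [0.5187, 0.168, 0.1618]
tool_rot: [180.0, 0.0, -90.0]
contact_force: [-0.1, 0.2, 0.4]
opening: 0.0701
```

Emit:
arm_command:
  series:
    - [0.08,[0,0,0],[0,0,0]]
    - [0.0854,[0,0,0],[0,0,0]]
    - [0.0854,[0,0,0],[0,0,0]]
    - [0.0854,[0,0,-0.005],[0,0,0]]
    - [0.0854,[0,0,-0.01],[0,0,0]]
    - [0.0854,[0,0,-0.02],[0,0,0]]
    - [0.0854,[0,0,-0.03],[0,0,0]]
    - [0.0854,[0,0,-0.03],[0,0,0]]

```text
time_s: 30.3
eef_pos: [0.5187, 0.168, 0.2584]
tool_rot: [-180.0, 0.0, -90.0]
contact_force: [-0.8, -0.1, -0.3]
opening: 0.0855
```

Emit:
arm_command:
  series:
    - [0.0854,[0,0,-0.03],[0,0,0]]
    - [0.0854,[0,0.03,-0.03],[0,0,0]]
    - [0.0854,[0,0.04,0],[0,0,0]]
    - [0.0854,[0,0.04,0],[0,0,0]]
    - [0.0854,[0,0.03,0],[0,0,0]]
    - [0.0854,[0,0,0],[0,0,0]]
    - [0.0854,[0,0,0],[0,0,0]]
    - [0.0854,[0,0,0],[0,0,0]]

```text
time_s: 31.3
eef_pos: [0.3795, 0.1681, 0.3169]
tool_rot: [-180.0, 0.0, -90.0]
contact_force: [-0.0, 0.4, 0.3]
opening: 0.0855
```

```bash
python3 - <<'E'
from h import *
np.set_printoptions(precision=4,suppress=True)
s=snap('side');t=snap('top'); st=get_state(); print(st['time_s'],st['eef_pos'],st['contact_force'],st['opening'])
for c in(t,s):
    P,rgb,uv=grey_pts(c,[.47,.12,.15],[.56,.22,.22]); m=(rgb[:,2]>rgb[:,0]*1.8)&(rgb[:,2]>50)
    if m.any(): print('bar',m.sum(),np.percentile(P[m],[5,50,95],axis=0),onz(c,uv[m],.186).mean(0))
b=proj(s,[.52,.168,.13])[0].astype(int); x,y=b[0]-45,b[1]-50
a=cv2.resize(s['frame'][y:y+100,x:x+90,::-1],(396,440),interpolation=cv2.INTER_CUBIC)
bb=cv2.resize(s['frame'][100:350,150:380,::-1],(404,440)); cv2.imwrite('pics/done.png',np.hstack([a,bb]))
E
```

```text
31.4 [0.3793 0.168  0.3167] [0.5153 0.2159 0.306 ] 0.0857077107259005
bar 132 [[0.513  0.1465 0.1769]
 [0.5192 0.1692 0.1875]
 [0.5231 0.1922 0.1915]] [0.5185 0.1695 0.186 ]
```

View pics/done.png

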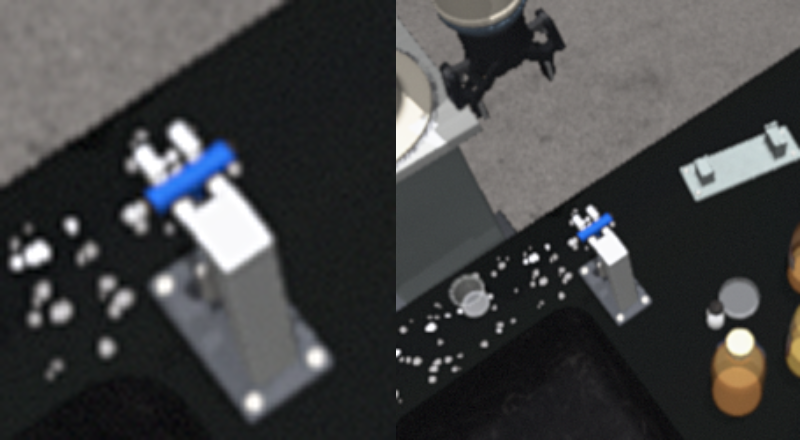

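The bar rests across both prongs (pixel (192,177) in the left crop), with its top at about 0.19. The gripper is clear, and the beaker, dish and vial stand upright. I hand in the job.

```bash
python3 -c "
from cell import job_done; print(job_done())"
```

```text
the job is handed in; nothing more can be done
None
```

The larger stirrer now hangs in the stand's fork with its crossbar across both prongs, and the job was handed in at 31.4 s of the 48 s allowed.

- **Lift:** I gripped it by the two bar tips at 50 N and lifted it level to about 0.25 m.
- **Swing:** The gripper would not go below 20 N on a force command, so I loosened it by opening the fingers in 0.1 mm steps. The blade stuck about 18° short of vertical. One more 0.1 mm step and two 6 mm side-to-side nudges brought it to about 3° from vertical. I then closed the grip again at 50 N.
- **Placing:** I entered the fork from its open front, lowered the bar until it touched with about 12 N, opened the fingers and backed away.

**Last checks:**
- In the side view the bar lay at about (0.519, 0.169) m in x and y. The seat was measured at (0.520, 0.1685).
- The top of the bar was at about 0.19 m, which fits a bar axis at 0.182 m.
- The gripper was clear, with no contact force.
- The beaker, dish and vial stood upright. I did not compare their positions number by number.
- The red stopper was outside the final crop, so I did not look at it again; no move went near it.
- The top camera did not see the bar while I was placing it or in the last check, so the placing rests on the side view alone.

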